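# Brush out and rinse a sample cup

## Task

Take the brush from its stand and scrub out the tall brass cup in the wash tray with two full strokes, each down to the bottom and back up until the bristle head is mostly out of the cup, without tipping or shifting the cup. Stand the brush back in its stand, then press the wide treadle fully down to its stop, hold it there for about two seconds and let it come up again. Do not press the narrow treadle, and leave everything else where it is.

Things in the scene. Friction and masses are not known exactly. Their poses are not given: they have to be found in the camera images.
- brush: round brush, 170 mm long, standing upright head down in its stand; origin at the centre of the underside of the head, z along the handle. White bristle head 48 mm wide, from z = 0 to 65 mm (rigid, does not give); wooden handle 16 mm wide, round, from z = 65 to 170 mm; 90 g
- brush_grip (a point): point on the brush handle's axis, 145 mm above the underside of the head (25 mm below the handle's top), a good place to grip from above
- brush_stand: fixed grey upright tube open at the top on a round foot 92 mm wide and 8 mm high; tube inside 58 mm wide, outside 68 mm, top at 78 mm. Origin at the centre of the underside; the brush stands on the inner floor at z = 8 mm
- tall_cup: tall brass cup standing loose in the wash tray, 72 mm outside, 64 mm inside, 100 mm high, origin at the centre of the underside, inner floor at z = 5 mm, z up; 0.3 to 0.6 kg
- cup_mouth (a point): centre of the tall cup's mouth, level with its rim, 100 mm above the cup's underside
- wash_tray: fixed steel tray 240 x 180 mm, floor at z = 20 mm with a low edge up to 29 mm; origin at the centre of the underside, z up. The cup stands about 30 mm to the origin's -x side.
- spray_arm (a joint): thin steel spray arm 125 mm long at 153 mm height on a post 161 mm high at (95, 0) mm in the tray's frame. 0 rad at rest, pointing to the tray's +y; pressing the wide treadle swings it over the cup, 1.57 rad, 12 mm or more above the rim, so the brush must be out of the cup by then; it swings back when the treadle is let go
- wide_base: fixed dark base of the wide treadle, 170 x 115 mm, 12 mm thick; origin at the centre of its underside; its +x runs from the hinge end to the free end of the treadle
- wide_treadle (a joint): tilt of the wide treadle (ribbed aluminium plate 125 mm long, 85 mm wide): 0 rad at rest, free end raised; 0.30 rad at the stop, nearly level. Its hinge lies at (-70, 0, 32) mm in the base's frame. A spring returns it: about 6 N at the pad to start, 13 N at the stop
- wide_pad (a point): point to press on the wide treadle: on its top face, mid-width, 100 mm from the hinge; moves with the plate, about 67 mm above the bench at rest and 38 mm at the stop
- narrow_base: fixed dark base of the narrow treadle, 170 x 75 mm; like the wide one but its plate is 45 mm wide. The two change places
- narrow_treadle (a joint): tilt of the narrow treadle: 0 rad at rest, 0.30 rad fully down; must not be pressed
- short_cup: short empty brass sample cup, 65 mm wide, 45 mm high, upright on the bench; a bystander, leave it
- tape_roll: roll of tape, 90 mm wide, 40 mm high; a bystander, leave it
- phone: white telephone lying flat, 150 x 72 x 8 mm; a bystander, leave it
- weight: small round steel weight with a knob, 48 mm wide, 54 mm high; a bystander, leave it
- spatula: spatula lying flat; a bystander, leave it
- water_bottle: clear closed bottle, 64 mm wide, 200 mm high, upright; a bystander, leave it
- dish: flat white plastic dish, 120 mm wide, 22 mm high; a bystander, leave it

How it is judged:
On the way, in this order (a step that is already met when the one before it is completed fails the run):
1. the brush reaches the bottom of the tall cup (within 15 mm of its inner floor) (z of brush in the frame of tall_cup between -0.003 and 0.02 m and horizontal distance between brush and tall_cup below 0.025 m), for 0.05 s.
2. the brush is drawn up at least 55 mm above the cup's inner floor, over or in the cup (z of brush in the frame of tall_cup above 0.06 m and horizontal distance between brush and tall_cup below 0.025 m), for 0.05 s.
3. the brush reaches the bottom of the cup a second time (all of step 1), for 0.05 s.
4. the brush is drawn up at least 55 mm a second time (all of step 2), for 0.05 s.
5. the brush stands back in its stand, on the stand's floor, let go (horizontal distance between brush and brush_stand below 0.015 m and z of brush in the frame of brush_stand below 0.013 m and angle between brush's own z axis and vertical below 0.2 rad and contact force between the fingers and brush below 0.05 N), for 0.2 s.
6. the wide treadle is down at its stop (0.27 rad or more) for 1.5 s (value of joint wide_treadle above 0.27 rad), for 1.5 s.
At the end, for the whole second after the job is handed in: The brush stands upright (within 0.2 rad) and let go in its stand, within 15 mm of the centre and 5 mm of the stand's floor; the tall cup stands upright (within 0.08 rad) within 25 mm of where it began; both treadles are up again (below 0.04 rad); brush and cup are at rest (all of step 5 and distance of tall_cup from where it was at the start of the episode below 0.025 m and angle between tall_cup's own z axis and vertical below 0.08 rad and value of joint each of wide_treadle, narrow_treadle below 0.04 rad and linear speed of each of brush, tall_cup below 0.02 m/s); the robot touches nothing.
It fails at once if the narrow treadle is pressed (beyond 0.1 rad) (value of joint narrow_treadle above 0.1 rad).
It fails at once if the tall cup is tipped by more than 0.35 rad (angle between tall_cup's own z axis and vertical above 0.35 rad).
It fails at once if a bystander is moved more than 30 mm (distance of any of short_cup, tape_roll, phone, weight, spatula, water_bottle, dish from where it was at the start of the episode above 0.03 m).
It also fails if it takes over 72 s, if anything falls off the work surface, if the arm or the gripper's body presses on something with over 40 N, if the wrist force passes 120 N, or if a joint passes its speed limit or range.

## Robot

A 6-joint arm with a two-finger parallel gripper is mounted at the origin on the work surface. World frame = base frame: x ahead of the robot, y to its left, z up, the work surface at z = 0. Lengths are in m, angles in rad, forces in N, time in s.
With the tool pointing down it reaches from about 0.3 to 0.875 m from the base axis. Payload 4.2 kg.
Tool frame: the origin (TCP) lies between the finger pads; the fingertips stand 17 mm ahead of it and the grasp point (between the pads) lies 2 mm behind it; z points along the fingers, y is the line along which they close (so a half turn about z gives the same grasp; the last joint's range is limited). The gripper opens to 85 mm and grips with 20 to 120 N. Pads are 22 mm wide; open, the fingers measure 114 mm over their backs; the gripper's body (76 mm by 85 mm) begins 54 mm behind the grasp point. The pads swing forward as they close: fully open they stand 13 mm farther back than shut.
Start: joints at [-1.349, 0.32, 1.565, -0, 1.257, -0.02], TCP at [0.138, -0.558, 0.248] pointing down, gripper open.
Joint ranges: [-3.11, 3.11], [-0.84, 2.01], [0.21, 2.61], [-1.34, 4.49], [0.05, 2.63], [-2.56, 2.56]. Speed limits (rad/s): [2.57, 2.57, 3.14, 3.14, 3.14, 3.14].

## Interface

Orientations are given as a rotation vector (axis times angle).
In Python, from cell import telemetry, get_image, sign_off, spot_in gives the robot as it stands.
- The arm moves only by the tool play_rows, never from a script. Its argument "increments" is a list of rows, each an object with "dr": the turn, a rotation vector about the tool's x, y, z in degrees, a list of three; "delta_pos": the shift along the tool's x, y, z in cm, a list of three; "gripper": the opening in per cent of the stroke, from 0 (shut) to 100 (fully open). A call has 1 to 20 rows; each row shifts and turns the commanded pose from where the row before left it, along the tool's axes as they then stand; what a row does not reach is not made up. A row lasts 1/10 s, in which the tool goes at most 50 mm and 8.59 degrees, less where a joint would pass 70% of its speed; a pose out of reach is approached as far as the arm can. A call with a gripper value outside its range is refused whole. The fingers move at their own pace and stop on an object; "force" is the grip in N (left out, the last holds). Time passes only in rows, so rows that do not move let the fingers close. It gives the time, the measured TCP pose, the force, the opening and the grip force at its end, in the units of the state.
- telemetry.get_obs(): the state, without advancing time (a new reading comes with each control period).
- get_image(name): name is "scene" or "top" or "wrist"; returns a dict with "color" (384x512x3 uint8, blue, green, red), "vfov" (degrees; the focal length in pixels is half the picture's height over the tangent of half this angle, whatever the lens; pixels are square), "cx", "cy" (the principal point, pixels), "pose" (4x4, takes a point from camera to world coordinates). Camera axes: x right, y down, z forward; pixel columns grow to the right and rows downward; lengths in m; the calibration is good to about 2 mm. A picture is of the moment at which its call begins. There is no depth.
- sign_off(): hands the job in; it is judged then, once.
Trained networks look in the newest picture that a camera, given by its name, has taken for a name from the list of things; names that differ only in an ending like _2 or _b are one class to them, and where a whole thing is asked for, a point or a joint stands for the part that bears it (a point fixed in the world has none). Each returns a list of dicts, best first, with "conf" (0 to 1); they miss things now and then, are a little off and sometimes report something else, mostly with a low value. They report only what shows in the picture. A call takes as long as a camera call.
- spot_in(camera, label): "point" ([x, y, z] in m, in world coordinates, good to about 4 mm: the middle of the surface that is visible of it).
The state is a dict: "time": time; "joints": joint angles; "qvel": joint speeds; "joint_torque": joint torques, N m; "tool_pos": TCP position; "orientation": TCP orientation; "force": force on the tool from outside, world axes, zero at the start; "torque": the same for the moment, N m; "opening": opening from 0.0 (shut) to 1.0 (fully open); "grip_force": force on a finger pad.
Only numpy, scipy, OpenCV 4.12 (cv2) and the standard library are available. Lean on these libraries where they do the work, as an engineer would, in place of code of your own. Each camera call takes 0.05 s, during which the arm holds its last target. There are 200 camera calls.

## Working session

There is one attempt and no reset: what is moved stays moved. The work goes in short steps, Python scripts to look and compute and a tool call to move; the robot and the scene stay as the last step left them, time stands still between calls to the robot, and variables do not carry over. Pictures are saved under pics/ and viewed, at most 10 in all, crops included, and the job is handed in when it is done.

Besides the shell and the picture viewer there is one more tool, called after "Emit:" by a JSON object that holds its "method" and its "body", one argument or row to a line. play_rows: Moves the arm, as the interface text tells. Its arguments: {"type":"object","properties":{"increments":{"type":"array","items":{"type":"object","properties":{"dr":{"type":"array","items":{"type":"number"}},"delta_pos":{"type":"array","items":{"type":"number"}},"gripper":{"type":"number"}}}},"force":{"type":"number"}},"required":["increments"]}

```bash
mkdir -p pics
cat > h.py <<'E'
import numpy as np, cv2
from cell import telemetry, get_image, sign_off, spot_in
def K(im):
    f=im["color"].shape[0]/2/np.tan(np.radians(im["vfov"])/2); return f,im["cx"],im["cy"]
def ray(im,u,v,z):
    f,cx,cy=K(im);T=np.array(im["pose"]);d=T[:3,:3]@np.array([(u-cx)/f,(v-cy)/f,1]);o=T[:3,3];return o+d*(z-o[2])/d[2]
def proj(im,p):
    f,cx,cy=K(im);T=np.array(im["pose"]);q=T[:3,:3].T@(np.array(p)-T[:3,3]);return np.array([cx+f*q[0]/q[2],cy+f*q[1]/q[2]])
E
python3 - <<'E'
from h import *
o=telemetry.get_obs();print(o)
for c in("scene","top"):
    im=get_image(c);cv2.imwrite(f"pics/{c}0.png",im["color"]);print(c,im["vfov"],im["cx"],im["cy"],np.round(im["pose"],3).tolist())
    for n in["brush","brush_grip","brush_stand","tall_cup","cup_mouth","wash_tray","wide_base","wide_pad","wide_treadle","narrow_base","spray_arm","water_bottle","short_cup","weight"]:
        print(n,[(np.round(r["point"],3).tolist(),round(r["conf"],2),np.round(proj(im,r["point"])).tolist()) for r in spot_in(c,n)[:2]])
E
```

```text
{'time': 0.0, 'joints': array([-1.34901096e+00,  3.20277277e-01,  1.56568365e+00, -2.80834944e-05,
        1.25742674e+00, -2.00156159e-02]), 'qvel': array([-0.00038717,  0.00063593,  0.00112562, -0.00028472, -0.00013493,
        0.00099616]), 'joint_torque': array([ 4.58726772e-04, -4.15521133e+01, -2.34161872e+01,  1.00887971e-04,
        8.31112324e-03,  2.63351687e-06]), 'tool_pos': array([ 0.13756764, -0.5578272 ,  0.24748886]), 'orientation': array([-3.11688855e+00, -3.78693938e-01,  3.25527694e-04]), 'force': array([-0.35217253,  0.13174081,  0.4902309 ]), 'torque': array([-0.03332782, -0.0746549 ,  0.01010386]), 'grip_force': 0.0, 'opening': 1.0021422850595905}
scene 53.76030689293141 251.81467121251572 188.85374854552228 [[-0.146, 0.575, -0.805, 1.456], [0.989, 0.071, -0.128, 0.14], [-0.017, -0.815, -0.579, 0.786], [0.0, 0.0, 0.0, 1.0]]
brush [([0.531, 0.322, 0.097], 0.82, [362.0, 203.0])]
brush_grip [([0.524, 0.322, 0.105], 0.64, [362.0, 200.0])]
brush_stand [([0.55, 0.317, 0.038], 0.75, [358.0, 222.0])]
tall_cup [([0.614, 0.126, 0.102], 0.72, [294.0, 214.0])]
cup_mouth [([
[... 1284 characters left out ...]
33, 0.058], 0.96, [219.0, 187.0])]
wash_tray [([0.652, 0.128, 0.018], 0.88, [223.0, 175.0])]
wide_base [([0.467, -0.382, 0.043], 0.7, [382.0, 232.0])]
wide_pad [([0.452, -0.386, 0.058], 0.84, [385.0, 236.0])]
wide_treadle [([0.453, -0.388, 0.058], 0.8, [385.0, 235.0])]
narrow_base [([0.503, -0.172, 0.013], 0.93, [314.0, 221.0])]
spray_arm [([0.726, 0.171, 0.16], 0.54, [204.0, 140.0])]
water_bottle [([0.761, -0.24, 0.131], 0.91, [339.0, 133.0]), ([0.518, 0.319, 0.068], 0.33, [159.0, 213.0])]
short_cup [([0.367, 0.19, 0.008], 0.74, [201.0, 262.0]), ([0.715, -0.374, 0.001], 0.55, [372.0, 159.0])]
weight [([0.716, -0.154, 0.031], 0.7, [308.0, 156.0]), ([0.515, 0.32, 0.07], 0.61, [158.0, 214.0])]
```

View pics/top0.png

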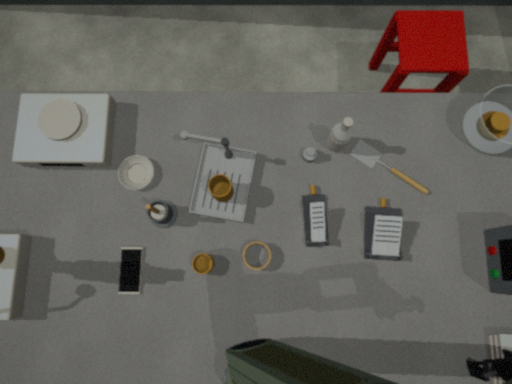

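View pics/scene0.png

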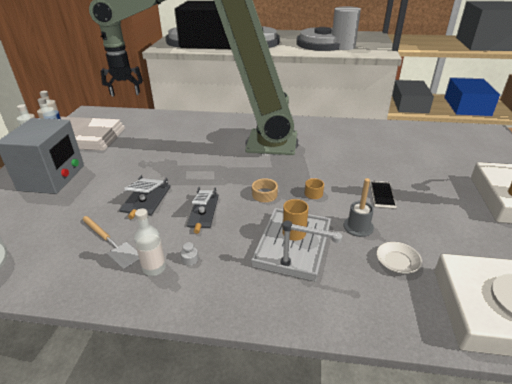

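The pictures show the stand at (160,212), the cup at (221,187) and the wide treadle at (383,235) in the top view. I'll zoom in for the details.

Run:
```python
import cv2,numpy as np
t=cv2.imread("pics/top0.png");s=cv2.imread("pics/scene0.png")
r=lambda a,x,y,w,h,W,H:cv2.resize(a[y:y+h,x:x+w],(W,H),interpolation=cv2.INTER_CUBIC)
a=np.hstack([r(t,130,160,130,75,520,300),r(t,360,195,50,75,200,300)])
b=np.hstack([r(s,340,170,40,70,160,280),r(s,265,190,80,70,320,280),r(s,110,165,60,70,240,280)])
cv2.imwrite("pics/crop.png",np.vstack([a,b]))
```

```text
(no output)
```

View pics/crop.png

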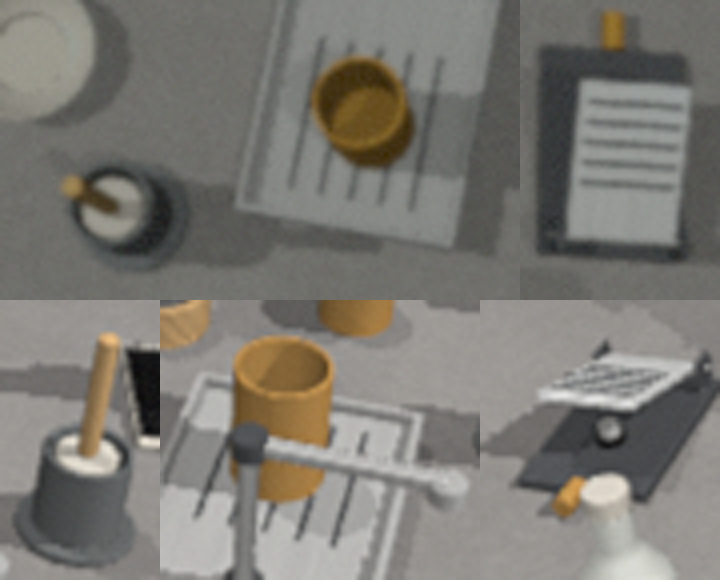

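Run:
```python
from h import *
T=get_image("top");S=get_image("scene")
def two(n,a,b,z):
    p=ray(T,*a,z);q=ray(S,*b,z);print(n,np.round(p,4),np.round(q,4))
two("handletop",(147.75,206.25),(367,179.25),.178)
two("stand",(157.5,211.25),(361.5,209),.078)
two("cup",(220,186),(295.5,206.75),.12)
g=lambda x,y:(360+(x-520)/4,195+y/4)
for c,z in(((538,48),.012),((688,55),.012),((690,258),.012),((537,250),.012),((582,80),.073),((690,85),.073),((568,238),.036),((680,245),.036)):print(c,np.round(ray(T,*g(*c),z),4))
# cup mask, scene treadle corners
s=lambda x,y:(110+(x-480)/4,165+(y-300)/4)
for c,z in(((538,398),.073),((632,408),.073),((517,485),.012),((645,500),.012)):print("S",c,np.round(ray(S,*s(*c),z),4))
```

```text
handletop [0.5206 0.3218 0.178 ] [0.5247 0.3236 0.178 ]
stand [0.5209 0.3211 0.078 ] [0.535  0.3222 0.078 ]
cup [0.5935 0.1239 0.12  ] [0.6023 0.1279 0.12  ]
(538, 48) [ 0.5495 -0.3394  0.012 ]
(688, 55) [ 0.5446 -0.4615  0.012 ]
(690, 258) [ 0.3808 -0.453   0.012 ]
(537, 250) [ 0.3861 -0.3315  0.012 ]
(582, 80) [ 0.5148 -0.356   0.073 ]
(690, 85) [ 0.5115 -0.4393  0.073 ]
(568, 238) [ 0.3949 -0.3499  0.036 ]
(680, 245) [ 0.3902 -0.4372  0.036 ]
S (538, 398) [ 0.5199 -0.4315  0.073 ]
S (632, 408) [ 0.5239 -0.3493  0.073 ]
S (517, 485) [ 0.5596 -0.4459  0.012 ]
S (645, 500) [ 0.565  -0.3338  0.012 ]
```

Emit:
{"method": "play_rows", "body": {
  "increments": [
    {"dr": [0, 0, 6.93], "delta_pos": [0, 0, 0], "gripper": 100},
    {"dr": [0, 0, 6.93], "delta_pos": [0, 0, 0], "gripper": 100},
    {"dr": [0, 0, 0], "delta_pos": [1.6, -3.6, -0.2], "gripper": 100},
    {"dr": [0, 0, 0], "delta_pos": [1.6, -3.6, -0.2], "gripper": 100},
    {"dr": [0, 0, 0], "delta_pos": [1.6, -3.6, -0.2], "gripper": 100},
    {"dr": [0, 0, 0], "delta_pos": [1.6, -3.6, -0.2], "gripper": 100},
    {"dr": [0, 0, 0], "delta_pos": [1.6, -3.6, -0.2], "gripper": 100},
    {"dr": [0, 0, 0], "delta_pos": [1.6, -3.6, -0.2], "gripper": 100},
    {"dr": [0, 0, 0], "delta_pos": [1.6, -3.6, -0.2], "gripper": 100},
    {"dr": [0, 0, 0], "delta_pos": [1.6, -3.6, -0.2], "gripper": 100},
    {"dr": [0, 0, 0], "delta_pos": [1.6, -3.6, -0.2], "gripper": 100},
    {"dr": [0, 0, 0], "delta_pos": [1.6, -3.6, -0.2], "gripper": 100},
    {"dr": [0, 0, 0], "delta_pos": [1.6, -3.6, -0.2], "gripper": 100},
    {"dr": [0, 0, 0], "delta_pos": [1.6, -3.6, -0.2], "gripper": 100},
    {"dr": [0, 0, 0], "delta_pos": [1.6, -3.6, -0.2], "gripper": 100},
    {"dr": [0, 0, 0], "delta_pos": [1.6, -3.6, -0.2], "gripper": 100},
    {"dr": [0, 0, 0], "delta_pos": [1.6, -3.6, -0.2], "gripper": 100},
    {"dr": [0, 0, 0], "delta_pos": [1.6, -3.6, -0.2], "gripper": 100},
    {"dr": [0, 0, 0], "delta_pos": [1.6, -3.6, -0.2], "gripper": 100},
    {"dr": [0, 0, 0], "delta_pos": [0, 0, 0], "gripper": 100}
  ]
}}

```text
time: 3.6
tool_pos: [0.4114, 0.0571, 0.2825]
orientation: [-3.14, -0.008, -0.003]
force: [-0.6, 0.0, -0.6]
opening: 0.999
grip_force: 0.0
```

Emit:
{"method": "play_rows", "body": {
  "increments": [
    {"delta_pos": [2.2, -2.7, -1.3]},
    {"delta_pos": [2.2, -2.7, -1.3]},
    {"delta_pos": [2.2, -2.7, -1.3]},
    {"delta_pos": [2.2, -2.7, -1.3]},
    {"delta_pos": [2.2, -2.7, -1.3]},
    {"delta_pos": [2.2, -2.7, -1.3]},
    {"delta_pos": [0, 0, 0]},
    {"delta_pos": [0, 0, 0]}
  ]
}}

```text
invalid input
```

Run:
```python
from h import *
im=get_image("wrist");cv2.imwrite("pics/w1.png",im["color"]);o=telemetry.get_obs();print(o["tool_pos"],o["orientation"],o["joints"]);print(np.round(im["pose"],3).tolist(),im["vfov"])
for n in["brush","brush_grip","brush_stand","tall_cup","cup_mouth"]:
    print(n,[(np.round(r["point"],3).tolist(),round(r["conf"],2),np.round(proj(im,r["point"])).tolist()) for r in spot_in("wrist",n)[:2]])
for n,p in dict(handle=(.523,.3227,.178),cup=(.598,.126,.12),stand=(.523,.322,.078)).items():print(n,proj(im,p))
```

```text
[0.41028969 0.05522182 0.28227237] [3.14141745e+00 6.22435464e-03 7.21009101e-05] [ 1.06132067e-01  3.91855785e-02  1.83357330e+00 -1.81088547e-04
  1.26880570e+00  1.67301949e+00]
[[0.005, -0.95, -0.312, 0.491], [-1.0, -0.005, -0.0, 0.058], [-0.001, 0.312, -0.95, 0.409], [0.0, 0.0, 0.0, 1.0]] 64.88335385228811
brush [([0.519, 0.314, 0.073], 0.96, [9.0, 64.0])]
brush_grip [([0.523, 0.314, 0.077], 0.8, [4.0, 60.0]), ([0.33, 0.4, 0.009], 0.2, [17.0, 212.0])]
brush_stand [([0.521, 0.298, 0.034], 0.8, [49.0, 66.0])]
tall_cup [([0.564, 0.117, 0.078], 0.56, [198.0, 14.0])]
cup_mouth []
handle [-123.86420049   43.92904178]
cup [173.54076899 -47.1849995 ]
stand [-4.01118411 59.53028324]
```

View pics/w1.png

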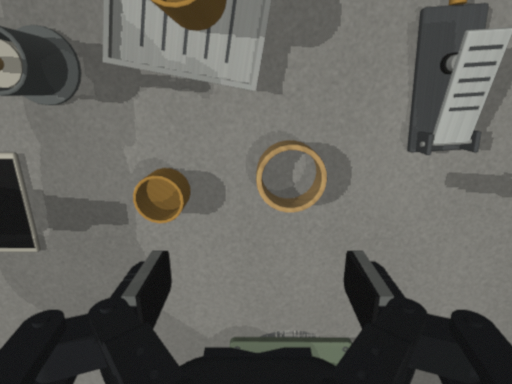

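Emit:
{"method": "play_rows", "body": {
  "increments": [
    {"dr": [0, 0, 0], "delta_pos": [1.8, -3.3, -1.5], "gripper": 100},
    {"dr": [0, 0, 0], "delta_pos": [1.8, -3.3, -1.5], "gripper": 100},
    {"dr": [0, 0, 0], "delta_pos": [1.8, -3.3, -1.5], "gripper": 100},
    {"dr": [0, 0, 0], "delta_pos": [1.8, -3.3, -1.5], "gripper": 100},
    {"dr": [0, 0, 0], "delta_pos": [1.8, -3.3, -1.5], "gripper": 100},
    {"dr": [0, 0, 0], "delta_pos": [0, 0, 0], "gripper": 100},
    {"dr": [0, 0, 0], "delta_pos": [0, 0, 0], "gripper": 100}
  ]
}}

```text
time: 4.6
tool_pos: [0.4998, 0.2179, 0.3569]
orientation: [3.141, -0.001, -0.001]
force: [-0.7, -0.2, -0.9]
opening: 1.002
grip_force: 0.0
```

Run:
```python
from h import *
im=get_image("wrist");cv2.imwrite("pics/w2.png",im["color"]);o=telemetry.get_obs();print(o["tool_pos"],o["orientation"],o["joints"]);print(np.round(im["pose"],3).tolist(),im["vfov"])
for n in["brush","brush_grip","brush_stand","tall_cup","cup_mouth"]:
    print(n,[(np.round(r["point"],3).tolist(),round(r["conf"],2),np.round(proj(im,r["point"])).tolist()) for r in spot_in("wrist",n)[:2]])
for n,p in dict(handle=(.523,.3227,.178),cup=(.598,.126,.12),stand=(.523,.322,.078)).items():print(n,proj(im,p))
```

```text
[0.49934442 0.2173377  0.35675395] [ 3.14038985e+00 -2.12627549e-03 -2.17632098e-03] [ 3.89721650e-01  2.24007960e-01  1.42876271e+00 -5.85359272e-04
  1.49056090e+00  1.96191955e+00]
[[-0.001, -0.949, -0.314, 0.58], [-1.0, 0.001, -0.001, 0.219], [0.001, 0.314, -0.949, 0.483], [0.0, 0.0, 0.0, 1.0]] 64.88335385228811
brush [([0.522, 0.319, 0.074], 0.9, [183.0, 139.0])]
brush_grip [([0.524, 0.32, 0.078], 0.92, [181.0, 138.0])]
brush_stand [([0.537, 0.311, 0.035], 0.62, [194.0, 125.0])]
tall_cup [([0.597, 0.116, 0.066], 0.56, [336.0, 79.0])]
cup_mouth []
handle [154.94848585 152.34470698]
cup [339.73162265  76.19941882]
stand [179.51907881 138.34110939]
```

View pics/w2.png

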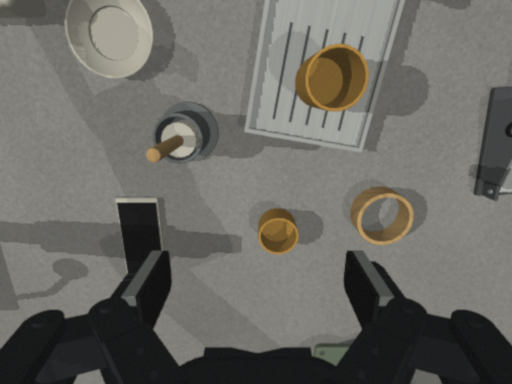

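Handle top is seen at (154,155) and the cup mouth at about (337,76). That puts the handle at (0.521, 0.3235) and the cup at (0.598, 0.128), both within 3 mm of the estimates.

Emit:
{"method": "play_rows", "body": {
  "increments": [
    {"dr": [0, 0, 0], "delta_pos": [0.7, -3.5, 0], "gripper": 100},
    {"dr": [0, 0, 0], "delta_pos": [0.7, -3.5, 0], "gripper": 100},
    {"dr": [0, 0, 0], "delta_pos": [0.7, -3.5, 0], "gripper": 100},
    {"dr": [0, 0, 0], "delta_pos": [0, 0, 3.5], "gripper": 100},
    {"dr": [0, 0, 0], "delta_pos": [0, 0, 3.5], "gripper": 100},
    {"dr": [0, 0, 0], "delta_pos": [0, 0, 3], "gripper": 100},
    {"dr": [0, 0, 0], "delta_pos": [0, 0, 0], "gripper": 100},
    {"dr": [0, 0, 0], "delta_pos": [0, 0, 0], "gripper": 100}
  ]
}}

```text
time: 5.7
tool_pos: [0.521, 0.3234, 0.2579]
orientation: [3.142, -0.001, 0.0]
force: [0.6, 0.7, -0.2]
opening: 0.995
grip_force: 0.0
```

Run:
```python
from h import *
im=get_image("wrist");o=telemetry.get_obs();print(o["tool_pos"],o["orientation"])
g=lambda p:proj(im,p)
print(g((.521,.3235,.178)),g((.521,.3235,.073)),g((.521,.3235,.078)))
cv2.imwrite("pics/w3.png",im["color"])
```

```text
[0.52155929 0.32375898 0.25908252] [-3.14025201e+00  9.69802102e-04 -3.88397888e-03]
[258.49833208 208.97940056] [258.05748105 172.97666924] [258.07215468 174.17501228]
```

View pics/w3.png

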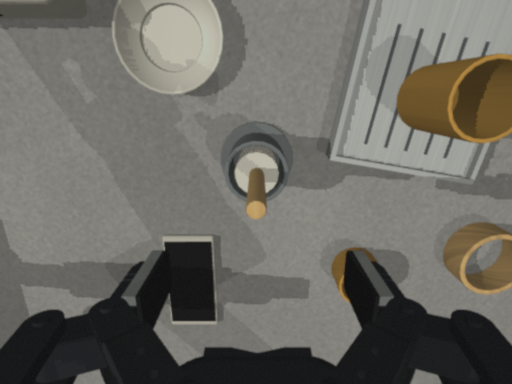

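Handle top is at (256,210), within 2 px of the prediction, and the stand tube rim is centred at about (259,171). Next I descend and grip.

Emit:
{"method": "play_rows", "body": {
  "increments": [
    {"dr": [0, 0, 0], "delta_pos": [0, -0.1, 3.6], "gripper": 100},
    {"dr": [0, 0, 0], "delta_pos": [0, 0, 3.6], "gripper": 100},
    {"dr": [0, 0, 0], "delta_pos": [0, 0, 3.5], "gripper": 100},
    {"dr": [0, 0, 0], "delta_pos": [0, 0, 0], "gripper": 100},
    {"dr": [0, 0, 0], "delta_pos": [0, 0, 0], "gripper": 0},
    {"dr": [0, 0, 0], "delta_pos": [0, 0, 0], "gripper": 0},
    {"dr": [0, 0, 0], "delta_pos": [0, 0, 0], "gripper": 0},
    {"dr": [0, 0, 0], "delta_pos": [0, 0, 0], "gripper": 0},
    {"dr": [0, 0, 0], "delta_pos": [0, 0, 0], "gripper": 0},
    {"dr": [0, 0, 0], "delta_pos": [0, 0, 0], "gripper": 0},
    {"dr": [0, 0, 0], "delta_pos": [0, 0, 0], "gripper": 0},
    {"dr": [0, 0, 0], "delta_pos": [0, 0, 0], "gripper": 0}
  ],
  "force": 60
}}

```text
time: 6.95
tool_pos: [0.5213, 0.3248, 0.1515]
orientation: [-3.141, 0.0, -0.003]
force: [-0.4, -1.9, 5.1]
opening: 0.172
grip_force: 58.4
```

Emit:
{"method": "play_rows", "body": {
  "increments": [
    {"dr": [0, 0, 0], "delta_pos": [0, 0, -2], "gripper": 0},
    {"dr": [0, 0, 0], "delta_pos": [0, 0, -2.5], "gripper": 0},
    {"dr": [0, 0, 0], "delta_pos": [0, 0, -3.5], "gripper": 0},
    {"dr": [0, 0, 0], "delta_pos": [0, 0, -3.5], "gripper": 0},
    {"dr": [0, 0, 0], "delta_pos": [0, 0, -3.5], "gripper": 0},
    {"dr": [0, 0, 0], "delta_pos": [1.28, 3.28, 0], "gripper": 0},
    {"dr": [0, 0, 0], "delta_pos": [1.28, 3.28, 0], "gripper": 0},
    {"dr": [0, 0, 0], "delta_pos": [1.28, 3.28, 0], "gripper": 0},
    {"dr": [0, 0, 0], "delta_pos": [1.28, 3.28, 0], "gripper": 0},
    {"dr": [0, 0, 0], "delta_pos": [1.28, 3.28, 0], "gripper": 0},
    {"dr": [0, 0, 0], "delta_pos": [1.28, 3.28, 0], "gripper": 0},
    {"dr": [0, 0, 0], "delta_pos": [0, 0, 0], "gripper": 0},
    {"dr": [0, 0, 0], "delta_pos": [0, 0, 0], "gripper": 0}
  ]
}}

```text
time: 8.25
tool_pos: [0.5974, 0.1274, 0.2997]
orientation: [-3.141, 0.003, 0.002]
force: [-0.1, 0.4, -1.1]
opening: 0.17
grip_force: 58.8
```

Run:
```python
from h import *
o=telemetry.get_obs();print(o["tool_pos"],o["orientation"],o["opening"])
W=get_image("wrist");T=get_image("top");S=get_image("scene")
r=lambda a,x,y,w,h,W,H:cv2.resize(a["color"][y:y+h,x:x+w],(W,H),interpolation=cv2.INTER_CUBIC)
a=np.hstack([r(W,160,40,200,200,400,400),r(S,255,130,80,120,267,400)])
cv2.imwrite("pics/c4.png",a)
for im in(W,S):print([proj(im,p).round(1).tolist() for p in((.598,.128,.12),(.598,.128,.157),(.598,.128,.02))])
```

```text
[0.59744461 0.12744381 0.29968696] [-3.14113206e+00  2.71962989e-03  2.19042805e-03] 0.16972667870781374
[[257.7, 173.5], [257.8, 183.6], [257.6, 154.8]]
[[295.6, 205.8], [296.3, 195.3], [294.0, 232.1]]
```

View pics/c4.png

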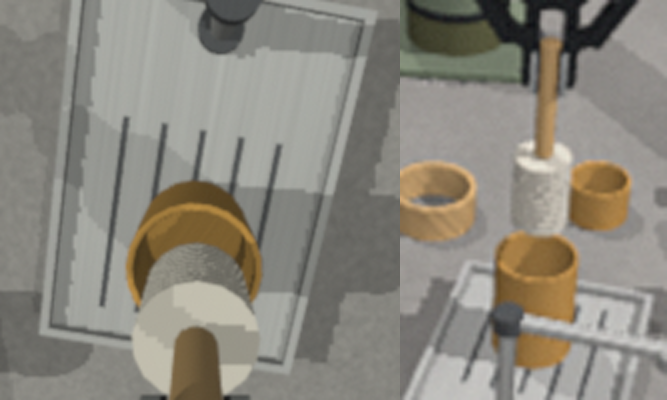

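Emit:
{"method": "play_rows", "body": {
  "increments": [
    {"dr": [0, 0, 0], "delta_pos": [0.05, -0.05, 2], "gripper": 0},
    {"dr": [0, 0, 0], "delta_pos": [0, 0, 1.5], "gripper": 0},
    {"dr": [0, 0, 0], "delta_pos": [0, 0, 1.5], "gripper": 0},
    {"dr": [0, 0, 0], "delta_pos": [0, 0, 1.0], "gripper": 0},
    {"dr": [0, 0, 0], "delta_pos": [0, 0, 0], "gripper": 0}
  ]
}}

```text
time: 8.9
tool_pos: [0.597, 0.1291, 0.2388]
orientation: [3.141, 0.002, -0.005]
force: [0.4, -0.4, -1.2]
opening: 0.172
grip_force: 58.8
```

Emit:
{"method": "play_rows", "body": {
  "increments": [
    {"dr": [0, 0, 0], "delta_pos": [0, 0, 1.5], "gripper": 0},
    {"dr": [0, 0, 0], "delta_pos": [0, 0, 2], "gripper": 0},
    {"dr": [0, 0, 0], "delta_pos": [0, 0, 2], "gripper": 0},
    {"dr": [0, 0, 0], "delta_pos": [0, 0, 1], "gripper": 0},
    {"dr": [0, 0, 0], "delta_pos": [0, 0, 0], "gripper": 0},
    {"dr": [0, 0, 0], "delta_pos": [0, 0, 0], "gripper": 0},
    {"dr": [0, 0, 0], "delta_pos": [0, 0, 0], "gripper": 0}
  ]
}}

```text
time: 9.6
tool_pos: [0.5989, 0.1286, 0.1767]
orientation: [-3.141, 0.0, -0.004]
force: [0.2, -0.2, -1.4]
opening: 0.167
grip_force: 58.8
```

Emit:
{"method": "play_rows", "body": {
  "increments": [
    {"dr": [0, 0, 0], "delta_pos": [0, 0, 0.4], "gripper": 0},
    {"dr": [0, 0, 0], "delta_pos": [0, 0, 0], "gripper": 0},
    {"dr": [0, 0, 0], "delta_pos": [0, 0, 0], "gripper": 0},
    {"dr": [0, 0, 0], "delta_pos": [0, 0, -1.5], "gripper": 0},
    {"dr": [0, 0, 0], "delta_pos": [0, 0, -2], "gripper": 0},
    {"dr": [0, 0, 0], "delta_pos": [0, 0, -2], "gripper": 0},
    {"dr": [0, 0, 0], "delta_pos": [0, 0, -2], "gripper": 0},
    {"dr": [0, 0, 0], "delta_pos": [0, 0, -1], "gripper": 0},
    {"dr": [0, 0, 0], "delta_pos": [0, 0, 0], "gripper": 0},
    {"dr": [0, 0, 0], "delta_pos": [0, 0, 0], "gripper": 0},
    {"dr": [0, 0, 0], "delta_pos": [0, 0, 1.5], "gripper": 0},
    {"dr": [0, 0, 0], "delta_pos": [0, 0, 2], "gripper": 0},
    {"dr": [0, 0, 0], "delta_pos": [0, 0, 2], "gripper": 0},
    {"dr": [0, 0, 0], "delta_pos": [0, 0, 2], "gripper": 0},
    {"dr": [0, 0, 0], "delta_pos": [0, 0, 1], "gripper": 0},
    {"dr": [0, 0, 0], "delta_pos": [0, 0, 0], "gripper": 0},
    {"dr": [0, 0, 0], "delta_pos": [0, 0, 0], "gripper": 0},
    {"dr": [0, 0, 0], "delta_pos": [0, 0, 0], "gripper": 0}
  ]
}}

```text
time: 11.4
tool_pos: [0.5981, 0.1284, 0.1713]
orientation: [3.142, -0.0, 0.0]
force: [0.1, -0.4, -1.9]
opening: 0.171
grip_force: 59.1
```

Emit:
{"method": "play_rows", "body": {
  "increments": [
    {"dr": [0, 0, 0], "delta_pos": [0, 0, -1.8], "gripper": 0},
    {"dr": [0, 0, 0], "delta_pos": [0, 0, -2], "gripper": 0},
    {"dr": [0, 0, 0], "delta_pos": [0, 0, -2], "gripper": 0},
    {"dr": [0, 0, 0], "delta_pos": [0, 0, -2], "gripper": 0},
    {"dr": [0, 0, 0], "delta_pos": [0, 0, -2.5], "gripper": 0},
    {"dr": [0, 0, 0], "delta_pos": [0, 0, -2.5], "gripper": 0},
    {"dr": [0, 0, 0], "delta_pos": [0, 0, 0], "gripper": 0},
    {"dr": [0, 0, 0], "delta_pos": [-1.26, -3.27, 0], "gripper": 0},
    {"dr": [0, 0, 0], "delta_pos": [-1.26, -3.27, 0], "gripper": 0},
    {"dr": [0, 0, 0], "delta_pos": [-1.26, -3.27, 0], "gripper": 0},
    {"dr": [0, 0, 0], "delta_pos": [-1.26, -3.27, 0], "gripper": 0},
    {"dr": [0, 0, 0], "delta_pos": [-1.26, -3.27, 0], "gripper": 0},
    {"dr": [0, 0, 0], "delta_pos": [-1.26, -3.27, 0], "gripper": 0},
    {"dr": [0, 0, 0], "delta_pos": [0, 0, 0], "gripper": 0},
    {"dr": [0, 0, 0], "delta_pos": [0, 0, 0], "gripper": 0}
  ]
}}

```text
time: 12.9
tool_pos: [0.5219, 0.3248, 0.2981]
orientation: [3.14, 0.002, -0.002]
force: [-0.5, -0.9, -0.4]
opening: 0.167
grip_force: 58.9
```

Run:
```python
from h import *
W=get_image("wrist");T=get_image("top");S=get_image("scene")
r=lambda a,x,y,w,h,W,H:cv2.resize(a["color"][y:y+h,x:x+w],(W,H),interpolation=cv2.INTER_CUBIC)
cv2.imwrite("pics/c5.png",np.hstack([r(W,160,80,200,200,400,400),r(S,275,130,110,120,366,400)]))
print(telemetry.get_obs()["tool_pos"],proj(W,(.522,.3245,.078)),proj(S,(.522,.3245,.078)))
```

```text
[0.5228004  0.32350257 0.29883015] [257.97911904 165.12744871] [361.92109968 206.38396412]
```

View pics/c5.png

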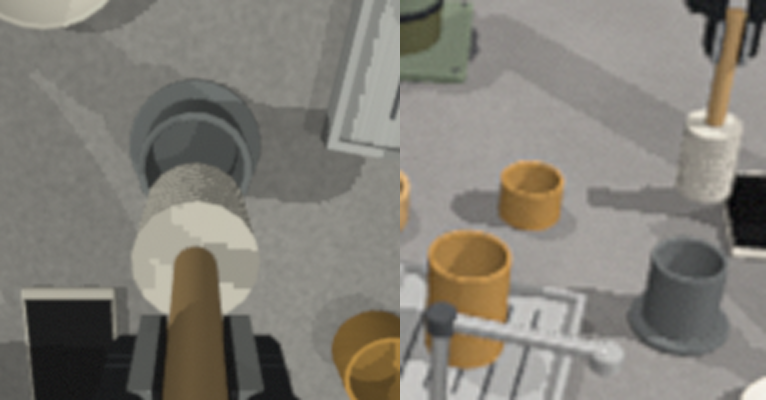

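The cup is upright in place, and the stand rim is centred about 3 mm further +x than the brush. I shift by that and insert.

Emit:
{"method": "play_rows", "body": {
  "increments": [
    {"dr": [0, 0, 0], "delta_pos": [0.3, 0, 2], "gripper": 0},
    {"dr": [0, 0, 0], "delta_pos": [0, 0, 2.5], "gripper": 0},
    {"dr": [0, 0, 0], "delta_pos": [0, 0, 2], "gripper": 0},
    {"dr": [0, 0, 0], "delta_pos": [0, 0, 1.5], "gripper": 0},
    {"dr": [0, 0, 0], "delta_pos": [0, 0, 1.5], "gripper": 0},
    {"dr": [0, 0, 0], "delta_pos": [0, 0, 0], "gripper": 0}
  ]
}}

```text
time: 13.65
tool_pos: [0.5249, 0.3227, 0.2019]
orientation: [3.139, -0.003, -0.007]
force: [-0.3, -1.0, -1.1]
opening: 0.174
grip_force: 58.9
```

Emit:
{"method": "play_rows", "body": {
  "increments": [
    {"dr": [0, 0, 0], "delta_pos": [0, 0, 1.5], "gripper": 0},
    {"dr": [0, 0, 0], "delta_pos": [0, 0, 1.5], "gripper": 0},
    {"dr": [0, 0, 0], "delta_pos": [0, 0, 1.2], "gripper": 0},
    {"dr": [0, 0, 0], "delta_pos": [0, 0, 0.5], "gripper": 0},
    {"dr": [0, 0, 0], "delta_pos": [0, 0, 0.2], "gripper": 0},
    {"dr": [0, 0, 0], "delta_pos": [0, 0, 0], "gripper": 0},
    {"dr": [0, 0, 0], "delta_pos": [0, 0, 0], "gripper": 0}
  ]
}}

```text
time: 14.35
tool_pos: [0.5259, 0.3248, 0.156]
orientation: [-3.141, 0.0, -0.002]
force: [0.2, -0.1, -1.2]
opening: 0.174
grip_force: 58.9
```

Emit:
{"method": "play_rows", "body": {
  "increments": [
    {"dr": [0, 0, 0], "delta_pos": [0, 0, 0.2], "gripper": 0},
    {"dr": [0, 0, 0], "delta_pos": [0, 0, 0.15], "gripper": 0},
    {"dr": [0, 0, 0], "delta_pos": [0, 0, 0], "gripper": 0},
    {"dr": [0, 0, 0], "delta_pos": [0, 0, 0], "gripper": 0},
    {"dr": [0, 0, 0], "delta_pos": [0, 0, 0], "gripper": 20},
    {"dr": [0, 0, 0], "delta_pos": [0, 0, 0], "gripper": 25},
    {"dr": [0, 0, 0], "delta_pos": [0, 0, 0], "gripper": 60},
    {"dr": [0, 0, 0], "delta_pos": [0, 0, 0], "gripper": 100},
    {"dr": [0, 0, 0], "delta_pos": [0, 0, 0], "gripper": 100},
    {"dr": [0, 0, 0], "delta_pos": [0, 0, 0], "gripper": 100},
    {"dr": [0, 0, 0], "delta_pos": [0, 0, 0], "gripper": 100},
    {"dr": [0, 0, 0], "delta_pos": [0, 0, 0], "gripper": 100},
    {"dr": [0, 0, 0], "delta_pos": [0, 0, -2], "gripper": 100},
    {"dr": [0, 0, 0], "delta_pos": [0, 0, -3], "gripper": 100},
    {"dr": [0, 0, 0], "delta_pos": [0, 0, -3], "gripper": 100},
    {"dr": [0, 0, 0], "delta_pos": [0, 0, -3], "gripper": 100},
    {"dr": [0, 0, 0], "delta_pos": [0, 0, -3], "gripper": 100},
    {"dr": [0, 0, 0], "delta_pos": [0, 0, 0], "gripper": 100},
    {"dr": [0, 0, 0], "delta_pos": [0, 0, 0], "gripper": 100}
  ]
}}

```text
time: 16.25
tool_pos: [0.5255, 0.3246, 0.2922]
orientation: [-3.141, 0.0, -0.002]
force: [0.6, 0.3, -0.1]
opening: 1.002
grip_force: 0.0
```

Run:
```python
from h import *
W=get_image("wrist");S=get_image("scene")
r=lambda a,x,y,w,h,W,H:cv2.resize(a["color"][y:y+h,x:x+w],(W,H),interpolation=cv2.INTER_CUBIC)
cv2.imwrite("pics/c6.png",np.hstack([r(W,160,80,200,200,400,400),r(S,275,130,110,120,366,400)]))
print(telemetry.get_obs()["tool_pos"],proj(W,(.525,.324,.178)),proj(S,(.525,.324,.178)))
```

```text
[0.52491096 0.32425002 0.29036347] [259.19911728 194.79538566] [367.15717742 179.31392094]
```

View pics/c6.png

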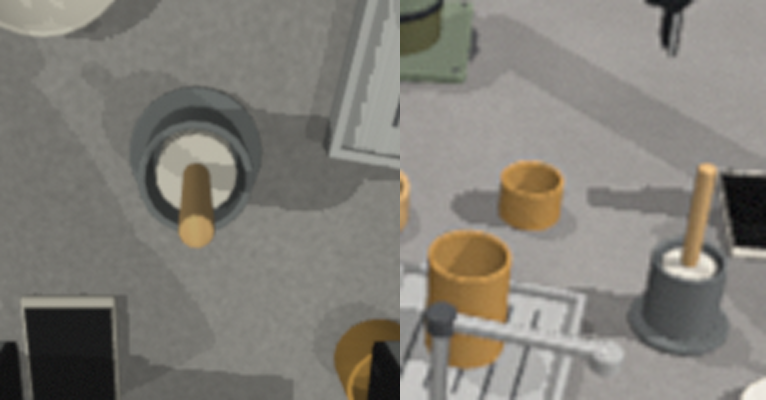

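Brush is standing in its stand, with the handle tip at (197,235) of the crop and the head seated inside the tube. On to the wide treadle.

Emit:
{"method": "play_rows", "body": {
  "increments": [
    {"dr": [0, 0, 0], "delta_pos": [-0.17, 3, 0], "gripper": 0},
    {"dr": [0, 0, 0], "delta_pos": [-0.17, 4, 0], "gripper": 0},
    {"dr": [0, 0, 0], "delta_pos": [-0.17, 4, 0], "gripper": 0},
    {"dr": [0, 0, 0], "delta_pos": [-0.17, 4, 0], "gripper": 0},
    {"dr": [0, 0, 0], "delta_pos": [-0.17, 4, 0], "gripper": 0},
    {"dr": [0, 0, 0], "delta_pos": [-0.17, 4, 0], "gripper": 0},
    {"dr": [0, 0, 0], "delta_pos": [-0.17, 4, 0], "gripper": 0},
    {"dr": [0, 0, 0], "delta_pos": [-0.17, 4, 0], "gripper": 0},
    {"dr": [0, 0, 0], "delta_pos": [-0.17, 4, 0], "gripper": 0},
    {"dr": [0, 0, 0], "delta_pos": [-0.17, 4, 0], "gripper": 0},
    {"dr": [0, 0, 0], "delta_pos": [-0.17, 4, 0], "gripper": 0},
    {"dr": [0, 0, 0], "delta_pos": [-0.17, 4, 0], "gripper": 0},
    {"dr": [0, 0, 0], "delta_pos": [-0.17, 4, 0], "gripper": 0},
    {"dr": [0, 0, 0], "delta_pos": [-0.17, 4, 0], "gripper": 0},
    {"dr": [0, 0, 0], "delta_pos": [-0.17, 4, 0], "gripper": 0},
    {"dr": [0, 0, 0], "delta_pos": [-0.17, 4, 0], "gripper": 0},
    {"dr": [0, 0, 0], "delta_pos": [-0.17, 4, 0], "gripper": 0},
    {"dr": [0, 0, 0], "delta_pos": [-0.17, 4, 0], "gripper": 0},
    {"dr": [0, 0, 0], "delta_pos": [0, 1, 0], "gripper": 0},
    {"dr": [0, 0, 0], "delta_pos": [0, 0, 0], "gripper": 0}
  ]
}}

```text
time: 18.35
tool_pos: [0.4942, -0.3964, 0.2897]
orientation: [-3.139, 0.004, 0.004]
force: [-0.1, -0.3, -0.2]
opening: 0.005
grip_force: 0.0
```

Run:
```python
from h import *
im=get_image("wrist");cv2.imwrite("pics/w7.png",im["color"]);o=telemetry.get_obs();print(o["tool_pos"],o["orientation"],o["opening"])
for n in["wide_pad","wide_base","narrow_base"]:
    print(n,[(np.round(r["point"],3).tolist(),round(r["conf"],2),np.round(proj(im,r["point"])).tolist()) for r in spot_in("wrist",n)[:2]])
print(proj(im,(.495,-.394,.067)))
for c in((.517,-.353,.073),(.514,-.437,.073),(.3949,-.347,.036),(.393,-.434,.036)):print(proj(im,c))
```

```text
[ 0.49441818 -0.39502299  0.29030357] [-3.13903683e+00  1.55683540e-03  3.15926688e-03] 0.00196718770181024
wide_pad [([0.463, -0.393, 0.058], 0.76, [256.0, 188.0])]
wide_base [([0.485, -0.396, 0.039], 0.86, [258.0, 167.0])]
narrow_base [([0.524, -0.184, 0.013], 0.73, [98.0, 133.0])]
[256.45953776 163.76634437]
[220.28899455 146.06648363]
[294.14321688 148.52232936]
[222.75168196 229.83896062]
[285.76598231 230.99271414]
```

View pics/w7.png

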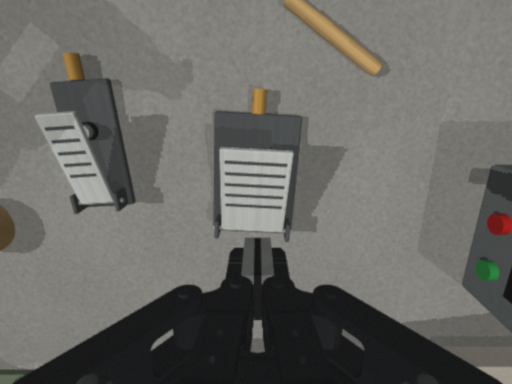

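The plate corners match the predicted pixels, so the tool is over the pad. I lower to just above it, then press.

Emit:
{"method": "play_rows", "body": {
  "increments": [
    {"dr": [0, 0, 0], "delta_pos": [0, 0, 3], "gripper": 0},
    {"dr": [0, 0, 0], "delta_pos": [0, 0, 4], "gripper": 0},
    {"dr": [0, 0, 0], "delta_pos": [0, 0, 4], "gripper": 0},
    {"dr": [0, 0, 0], "delta_pos": [0, 0, 4], "gripper": 0},
    {"dr": [0, 0, 0], "delta_pos": [0, 0, 3], "gripper": 0},
    {"dr": [0, 0, 0], "delta_pos": [0, 0, 1], "gripper": 0},
    {"dr": [0, 0, 0], "delta_pos": [0, 0, 1], "gripper": 0},
    {"dr": [0, 0, 0], "delta_pos": [0, 0, 1], "gripper": 0},
    {"dr": [0, 0, 0], "delta_pos": [0, 0, 1], "gripper": 0},
    {"dr": [0, 0, 0], "delta_pos": [0, 0, 0.9], "gripper": 0},
    {"dr": [0, 0, 0], "delta_pos": [0, 0, 0], "gripper": 0},
    {"dr": [0, 0, 0], "delta_pos": [0, 0, 0], "gripper": 0}
  ]
}}

```text
time: 19.75
tool_pos: [0.4981, -0.3967, 0.0665]
orientation: [3.137, -0.0, 0.013]
force: [3.0, 1.8, 8.9]
opening: -0.001
grip_force: 4.3
```

Emit:
{"method": "play_rows", "body": {
  "increments": [
    {"dr": [0, 0, 0], "delta_pos": [0, 0, 0.4], "gripper": 0},
    {"dr": [0, 0, 0], "delta_pos": [0, 0, 0.4], "gripper": 0},
    {"dr": [0, 0, 0], "delta_pos": [0, 0, 0], "gripper": 0},
    {"dr": [0, 0, 0], "delta_pos": [0, 0, 0], "gripper": 0}
  ]
}}

```text
time: 20.15
tool_pos: [0.4989, -0.3967, 0.0592]
orientation: [3.136, -0.001, 0.016]
force: [3.0, 3.5, 11.0]
opening: 0.001
grip_force: 5.0
```

Emit:
{"method": "play_rows", "body": {
  "increments": [
    {"dr": [0, 0, 0], "delta_pos": [0, 0, 0.3], "gripper": 0},
    {"dr": [0, 0, 0], "delta_pos": [0, 0, 0.3], "gripper": 0},
    {"dr": [0, 0, 0], "delta_pos": [0, 0, 0], "gripper": 0},
    {"dr": [0, 0, 0], "delta_pos": [0, 0, 0], "gripper": 0}
  ]
}}

```text
time: 20.55
tool_pos: [0.4992, -0.3968, 0.0549]
orientation: [3.136, -0.001, 0.017]
force: [1.7, 4.1, 17.5]
opening: -0.002
grip_force: 9.1
```

Emit:
{"method": "play_rows", "body": {
  "increments": [
    {"dr": [0, 0, 0], "delta_pos": [0, 0, 0.2], "gripper": 0},
    {"dr": [0, 0, 0], "delta_pos": [0, 0, 0], "gripper": 0},
    {"dr": [0, 0, 0], "delta_pos": [0, 0, 0], "gripper": 0},
    {"dr": [0, 0, 0], "delta_pos": [0, 0, 0], "gripper": 0},
    {"dr": [0, 0, 0], "delta_pos": [0, 0, 0], "gripper": 0},
    {"dr": [0, 0, 0], "delta_pos": [0, 0, 0], "gripper": 0},
    {"dr": [0, 0, 0], "delta_pos": [0, 0, 0], "gripper": 0},
    {"dr": [0, 0, 0], "delta_pos": [0, 0, 0], "gripper": 0},
    {"dr": [0, 0, 0], "delta_pos": [0, 0, 0], "gripper": 0},
    {"dr": [0, 0, 0], "delta_pos": [0, 0, 0], "gripper": 0},
    {"dr": [0, 0, 0], "delta_pos": [0, 0, 0], "gripper": 0},
    {"dr": [0, 0, 0], "delta_pos": [0, 0, 0], "gripper": 0},
    {"dr": [0, 0, 0], "delta_pos": [0, 0, 0], "gripper": 0},
    {"dr": [0, 0, 0], "delta_pos": [0, 0, 0], "gripper": 0},
    {"dr": [0, 0, 0], "delta_pos": [0, 0, 0], "gripper": 0},
    {"dr": [0, 0, 0], "delta_pos": [0, 0, 0], "gripper": 0},
    {"dr": [0, 0, 0], "delta_pos": [0, 0, 0], "gripper": 0}
  ]
}}

```text
time: 22.25
tool_pos: [0.4993, -0.3968, 0.0546]
orientation: [3.135, -0.001, 0.018]
force: [0.1, 6.0, 27.2]
opening: 0.002
grip_force: 13.7
```

Run:
```python
from h import *
S=get_image("scene");o=telemetry.get_obs();print(o["time"],o["tool_pos"],o["force"])
for n in["spray_arm","tall_cup","brush"]:print(n,[(np.round(r["point"],3).tolist(),round(r["conf"],2)) for r in spot_in("scene",n)[:1]])
```

```text
22.3 [ 0.49926008 -0.3967914   0.05466442] [ 0.15674167  6.15604855 27.97613242]
spray_arm [([0.674, 0.122, 0.159], 0.65)]
tall_cup [([0.62, 0.136, 0.09], 0.83)]
brush [([0.533, 0.324, 0.101], 0.75)]
```

At the stop: force rises with no further motion, and the spray arm has swung over the cup. Releasing.

Emit:
{"method": "play_rows", "body": {
  "increments": [
    {"dr": [0, 0, 0], "delta_pos": [0, 0, 0], "gripper": 0},
    {"dr": [0, 0, 0], "delta_pos": [0, 0, -0.6], "gripper": 0},
    {"dr": [0, 0, 0], "delta_pos": [0, 0, -1], "gripper": 0},
    {"dr": [0, 0, 0], "delta_pos": [0, 0, -1], "gripper": 0},
    {"dr": [0, 0, 0], "delta_pos": [0, 0, -1], "gripper": 0},
    {"dr": [0, 0, 0], "delta_pos": [0, 0, -1.5], "gripper": 0},
    {"dr": [0, 0, 0], "delta_pos": [0, 0, -3], "gripper": 0},
    {"dr": [0, 0, 0], "delta_pos": [0, 0, -3], "gripper": 0},
    {"dr": [0, 0, 0], "delta_pos": [0, 0, -3], "gripper": 0},
    {"dr": [0, 0, 0], "delta_pos": [0, 0, -3], "gripper": 0},
    {"dr": [0, 0, 0], "delta_pos": [0, 0, 0], "gripper": 0},
    {"dr": [0, 0, 0], "delta_pos": [0, 0, 0], "gripper": 0},
    {"dr": [0, 0, 0], "delta_pos": [0, 0, 0], "gripper": 0},
    {"dr": [0, 0, 0], "delta_pos": [0, 0, 0], "gripper": 0},
    {"dr": [0, 0, 0], "delta_pos": [0, 0, 0], "gripper": 0},
    {"dr": [0, 0, 0], "delta_pos": [0, 0, 0], "gripper": 0}
  ]
}}

```text
time: 24.05
tool_pos: [0.4947, -0.3953, 0.2171]
orientation: [-3.141, 0.0, 0.002]
force: [0.7, -0.2, 0.8]
opening: 0.003
grip_force: 0.0
```

Run:
```python
from h import *
S=get_image("scene");o=telemetry.get_obs();print(o["time"],o["tool_pos"],o["force"])
for n in["spray_arm","tall_cup","brush","wide_pad"]:print(n,[(np.round(r["point"],3).tolist(),round(r["conf"],2)) for r in spot_in("scene",n)[:1]])
d=cv2.absdiff(S["color"],cv2.imread("pics/scene0.png")).max(2)
for n,(x,y,w,h) in dict(treadle=(125,170,50,50),cup=(265,195,60,55),brush=(340,170,45,75)).items():print(n,(d[y:y+h,x:x+w]>40).sum())
print(sign_off())
```

```text
24.1 [ 0.49471521 -0.39537241  0.21726119] [-0.81808941  0.68682927  0.16354593]
spray_arm [([0.483, -0.386, 0.011], 0.41)]
tall_cup [([0.618, 0.132, 0.097], 0.83)]
brush [([0.533, 0.324, 0.104], 0.81)]
wide_pad [([0.461, -0.387, 0.062], 0.79)]
treadle 0
cup 0
brush 19
the job is handed in; nothing more can be done
None
```

The job is handed in at 24 s of robot time: the cup got two full strokes, the brush is back in its stand, and the wide treadle was held at its stop for about 2 s and is up again. The last picture shows the cup and treadle where they began; no verdict was returned.

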